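# Close the mould and show where to pour

## Robot

A 6-joint arm with a two-finger parallel gripper is mounted at the origin on the work surface. World frame = base frame: x ahead of the robot, y to its left, z up, the work surface at z = 0. Lengths are in m, angles in rad, forces in N, time in s.
With the tool pointing down it reaches from about 0.35 to 0.975 m from the base axis. Payload 4.9 kg.
Tool frame: the origin (TCP) lies at the very end of the fingers, on their centre line; the grasp point (between the pads) lies 19 mm behind it; z points along the fingers, y is the line along which they close (so a half turn about z gives the same grasp; the last joint's range is limited). The gripper opens to 85 mm and grips with 20 to 120 N. Pads are 22 mm wide; open, the fingers measure 114 mm over their backs; the gripper's body (76 mm by 85 mm) begins 54 mm behind the grasp point. The pads swing forward as they close: fully open they stand 13 mm farther back than shut.
Start: joints at [1.016, 0.053, 1.613, -0, 1.476, -0.119], TCP at [0.264, 0.567, 0.231] pointing down, gripper open.
Joint ranges: [-3.01, 3.01], [-1.01, 2.22], [0.06, 2.58], [-1.02, 4.17], [0.09, 2.62], [-3.14, 3.14]. Speed limits (rad/s): [2.57, 2.57, 3.14, 3.14, 3.14, 3.14].

## Interface

Orientations are given as a rotation vector (axis times angle).
In Python, from station import ctrl gives the robot as it stands.
- The arm moves only by the tool jog_arm, never from a script. Its argument "plan" is a list of rows, each a list of 7 numbers: the shift along the tool's x, y, z in units of 0.02 m (1.0 is 0.02 m), then the turn, a rotation vector about the tool's x, y, z in units of 45 degrees (1.0 is 45 degrees), then the opening, from -1 (shut) to 1 (fully open). A call has 1 to 8 rows; each row shifts and turns the commanded pose from where the row before left it, along the tool's axes as they then stand; what a row does not reach is not made up. A row lasts 1/10 s, in which the tool goes at most 50 mm and 8.59 degrees, less where a joint would pass 70% of its speed; a pose out of reach is approached as far as the arm can. A call with a number of a shift or a turn outside -1 to 1 is refused whole. A call with a gripper value outside its range is refused whole. The fingers move at their own pace and stop on an object; "grip_force" is the grip in N (left out, the last holds). Time passes only in rows, so rows that do not move let the fingers close. It gives the time, the measured TCP pose, the force, the opening and the grip force at its end, in the units of the state.
- ctrl.get_obs(): the state, without advancing time (a new reading comes with each control period).
- ctrl.get_image(name): name is "scene" or "top" or "wrist"; returns (picture, depth): 400x640x3 uint8, red, green, blue; 400x640 float32, m along the optical axis (not along the pixel's ray), 0 where there is no reading.
- ctrl.camera_info(name): a dict with "camera_matrix" (3x3 intrinsics, pixels), "rvec" (rotation vector, rad) and "tvec" (3), from world to camera coordinates, as OpenCV has them; the wrist camera has in their place "T_tool_cam" (4x4, takes a point from camera to tool coordinates, whose origin is the TCP and whose axes are the flange's). Camera axes: x right, y down, z forward; pixel columns grow to the right and rows downward; lengths in m; the calibration is good to about 2 mm. A picture is of the moment at which its call begins: read the wrist's pose just before it. camera_info takes no time and is no camera call.
- ctrl.finish_job(): hands the job in; it is judged then, once.
The state is a dict: "t": time; "q": joint angles; "dq": joint speeds; "effort": joint torques, N m; "tool_pos": TCP position; "tool_rot": TCP orientation; "contact_force": force on the tool from outside, world axes, zero at the start; "wrist_torque": the same for the moment, N m; "opening": finger opening in m; "grip_force": force on a finger pad.
Only numpy, scipy, OpenCV 4.12 (cv2) and the standard library are available. Lean on these libraries where they do the work, as an engineer would, in place of code of your own. Each camera call takes 0.05 s, during which the arm holds its last target. There are 200 camera calls.

## Task

Get the casting mould ready for the pour: with the fingertips press the one latch lever that still stands open fully down flat on the lid. Then show your workmate where to pour: point at the filling funnel, the widest of the three openings on the lid, with the fingertips over its middle and a few centimetres above its rim; never touch the funnel, stay still there for at least two seconds, and finish while still pointing at it. Grasp and lift nothing, keep the other two latches shut, and leave the vents and all loose things alone.

Things in the scene. Friction and masses are not known exactly. Their poses are not given: they have to be found in the camera images.
- mould: the casting mould: a long box, black sides with a plywood lid, fixed to the table, 240 x 440 mm and 100 mm high to the lid's top. Origin at the centre of its underside (on the table); y along its length, z up, -x towards its near long edge, where the three latches are
- latch_a (a joint): hinge of latch a: 0 rad when shut (the steel lever lies flat along the lid, pointing to the mould's -x, the near edge), grows up to 1.3 as the free end swings up and towards +x. A friction hinge: it stays where it is left and yields to about 2 N at the free end; a stop holds it at 0. One of the three latches stands open at 0.6 to 1.1 rad, the other two are shut; their places along the edge vary
- hinge_a (a point): latch a's hinge axis (parallel to the mould's y), 14 mm above the lid's top, 45 mm to the near side of the mould's midline. Its axes are parallel to the mould's and do not turn with the lever
- tip_a (a point): latch a's press point: centre of the upper face of the round pad (30 mm across) at the lever's free end, 62 mm from the hinge axis; the lever is 22 mm wide and 6 mm thick, its mid-plane passing through the hinge axis. Its axes turn with the lever, z out of its upper face
- latch_b (a joint): hinge of latch b: 0 rad when shut (the steel lever lies flat along the lid, pointing to the mould's -x, the near edge), grows up to 1.3 as the free end swings up and towards +x. A friction hinge: it stays where it is left and yields to about 2 N at the free end; a stop holds it at 0. One of the three latches stands open at 0.6 to 1.1 rad, the other two are shut; their places along the edge vary
- hinge_b (a point): latch b's hinge axis (parallel to the mould's y), 14 mm above the lid's top, 45 mm to the near side of the mould's midline. Its axes are parallel to the mould's and do not turn with the lever
- tip_b (a point): latch b's press point: centre of the upper face of the round pad (30 mm across) at the lever's free end, 62 mm from the hinge axis; the lever is 22 mm wide and 6 mm thick, its mid-plane passing through the hinge axis. Its axes turn with the lever, z out of its upper face
- latch_c (a joint): hinge of latch c: 0 rad when shut (the steel lever lies flat along the lid, pointing to the mould's -x, the near edge), grows up to 1.3 as the free end swings up and towards +x. A friction hinge: it stays where it is left and yields to about 2 N at the free end; a stop holds it at 0. One of the three latches stands open at 0.6 to 1.1 rad, the other two are shut; their places along the edge vary
- hinge_c (a point): latch c's hinge axis (parallel to the mould's y), 14 mm above the lid's top, 45 mm to the near side of the mould's midline. Its axes are parallel to the mould's and do not turn with the lever
- tip_c (a point): latch c's press point: centre of the upper face of the round pad (30 mm across) at the lever's free end, 62 mm from the hinge axis; the lever is 22 mm wide and 6 mm thick, its mid-plane passing through the hinge axis. Its axes turn with the lever, z out of its upper face
- filler_mouth (a point): centre of the mouth (rim level) of the filling funnel: the widest of the three grey plastic openings that stand in a row along the lid, 35 mm beyond its midline; it flares from 44 mm at the foot to 72 mm across the rim, 40 mm high. z up
- vent1_mouth (a point): centre of the mouth of a vent pipe: straight grey tube 26 mm across, 40 mm high, in the same row as the funnel. z up
- vent2_mouth (a point): centre of the mouth of a vent pipe: straight grey tube 26 mm across, 40 mm high, in the same row as the funnel. z up
- plug: bystander: black rubber plug 34 mm across, 26 mm high, standing on the lid in the row of openings. Origin at its underside
- stick: bystander: flat wooden stirring stick, 220 x 18 x 6 mm, lying along the far edge of the lid. Origin at its underside
- cup: bystander: white mixing cup, 80 mm across, 100 mm high, to the left of the mould. Origin at its underside
- bottle: bystander: white bottle, 60 mm across, 150 mm high, to the right of the mould. Origin at its underside
- tape: bystander: roll of paper tape, 100 mm across, 48 mm high, lying flat, right of the robot's front. Origin at its underside
- scraper: bystander: filling knife with a wooden handle, 155 mm long, 18 mm high, lying left of the robot's front. Origin at its underside
- offcut: bystander: wood offcut 50 x 90 x 28 mm on the table between robot and mould. Origin at its underside

How it is judged:
By the outcome, as a careful person would: the job done as asked, in the order asked, and still so for the second after the job is handed in, with the robot touching nothing.
It also fails if it takes over 40 s, if anything falls off the work surface, if the arm or the gripper's body presses on something with over 40 N, if the wrist force passes 120 N, or if a joint passes its speed limit or range.

## Working session

There is one attempt and no reset: what is moved stays moved. The work goes in short steps, Python scripts to look and compute and a tool call to move; the robot and the scene stay as the last step left them, time stands still between calls to the robot, and variables do not carry over. Pictures are saved under pics/ and viewed, at most 10 in all, crops included, and the job is handed in when it is done.

Besides the shell and the picture viewer there is one more tool, called after ">>>" as name([rows], argument=value, ...), one row to a line, values as JSON. jog_arm: Moves the arm, as the interface text tells. Shifts and turns lie within -1 to 1; 1 stands for 0.02 m of shift or 45 degrees of turn. Its arguments: {"type":"object","properties":{"plan":{"type":"array"},"grip_force":{"type":"number"}},"required":["plan"]}

```bash
mkdir -p pics; cat > h.py <<'E'
import numpy as np,cv2
from station import ctrl
def world(name,d,u,v,z=None):
    c=ctrl.camera_info(name);K=np.array(c['camera_matrix']);R=cv2.Rodrigues(np.array(c['rvec'],float))[0];t=np.array(c['tvec'],float).ravel()
    r=np.linalg.inv(K)@np.array([u,v,1.]);C=-R.T@t;r=R.T@r
    return C+r*(d[int(v),int(u)] if z is None else (z-C[2])/r[2])
E
python3 - <<'E'
from h import *
for n in('top','scene'):
    p,d=ctrl.get_image(n);np.savez(n,p=p,d=d);cv2.imwrite(f'pics/{n}.png',p[:,:,::-1])
    c=ctrl.camera_info(n);R=cv2.Rodrigues(np.array(c['rvec'],float))[0];print(n,-R.T@np.ravel(c['tvec']),R[2])
E
```

```text
top [ 0.40047785 -0.01168974  1.3615017 ] [ 0.06398119 -0.00368153 -0.99794431]
scene [ 1.30052596 -0.61330147  0.76793637] [-0.66641804  0.50980411 -0.54404665]
```

View pics/top.png

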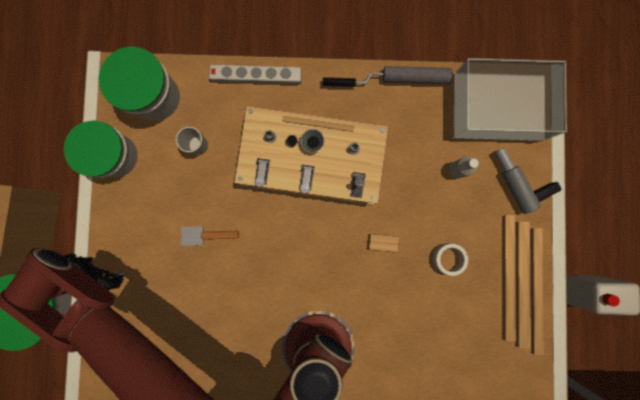

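View pics/scene.png

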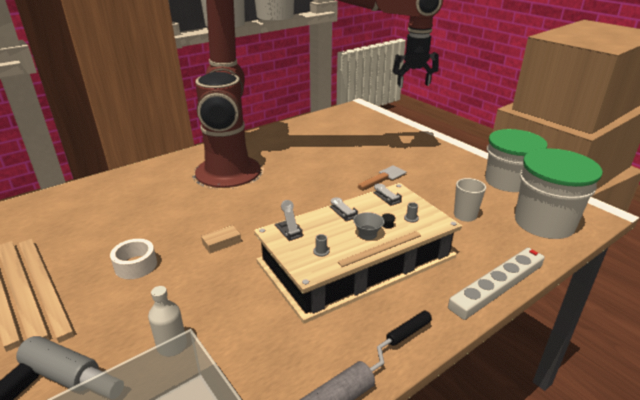

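The top view shows the mould. The right latch, at about (358,184), stands open, and the latches at (262,172) and (307,178) are shut. The funnel is at (312,142), the vents at (269,136) and (353,148), and the plug at (292,141). The scene view shows the open lever at (290,215) and the funnel at (369,226).

```bash
python3 - <<'E'
from h import *
a=np.load('top.npz');p,d=a['p'],a['d'];b=np.load('scene.npz');q,e=b['p'],b['d']
A=cv2.resize(p[95:215,225:400],None,fx=4.5,fy=4.5,interpolation=2)[:,:,::-1]
B=cv2.resize(q[180:270,250:430],None,fx=4.4,fy=4.4,interpolation=2)[:,:,::-1]
cv2.imwrite('pics/ta.png',A);cv2.imwrite('pics/sb.png',B)
# lid corners by colour: bright wood at lid height from depth
def cloud(n,d):
    c=ctrl.camera_info(n);K=np.array(c['camera_matrix']);R=cv2.Rodrigues(np.array(c['rvec'],float))[0];t=np.ravel(c['tvec'])
    v,u=np.indices(d.shape);P=np.stack([u,v,np.ones_like(u)],-1)@np.linalg.inv(K).T*d[...,None]
    return (P-t)@R
W=cloud('top',d);V=cloud('scene',e);np.savez('cl',W=W,V=V)
roi=np.zeros(d.shape,bool);roi[95:215,225:400]=1
m=roi&(abs(W[...,2]-.1)<.012)
print('lid z',np.median(W[...,2][m]),'n',m.sum())
r=cv2.minAreaRect(W[m][:,:2].astype(np.float32));print('rect',r)
print('high',W[...,2][roi].max())
for nm,C,dd in(('top',W,roi),('scene',V,np.ones(d.shape,bool))):
    h=(dd&(C[...,2]>.118)&(C[...,2]<.25)&(abs(C[...,0]-r[0][0])<.13)&(abs(C[...,1]-r[0][1])<.23)).astype(np.uint8)
    n,l,s,c=cv2.connectedComponentsWithStats(h)
    for i in range(1,n):
        if s[i,4]>8:
            k=C[l==i];print(nm,c[i].round(1),s[i,4],'med',np.median(k,0).round(3),'min',k.min(0).round(3),'max',k.max(0).round(3))
E
```

```text
lid z 0.09945307054173269 n 10097
rect ((0.6042647361755371, 0.03528489172458649), (0.44150784611701965, 0.2416694015264511), 83.35763549804688)
high 1.3615016967788667
top [312.2 139.6] 280 med [0.646 0.034 0.133] min [ 0.603 -0.002  0.118] max [0.673 0.066 0.147]
top [269.1 134.6] 46 med [0.654 0.162 0.138] min [0.641 0.15  0.12 ] max [0.666 0.174 0.144]
top [291.8 140.1] 98 med [0.64  0.094 0.125] min [0.625 0.079 0.119] max [0.656 0.109 0.132]
top [354.3 146.8] 40 med [ 0.623 -0.093  0.137] min [ 0.611 -0.104  0.118] max [ 0.635 -0.081  0.145]
top [359.1 179.9] 91 med [ 0.522 -0.107  0.16 ] min [ 0.505 -0.121  0.119] max [ 0.546 -0.094  0.185]
scene [386.5 190.6] 18 med [0.547 0.185 0.119] min [0.531 0.172 0.118] max [0.562 0.193 0.12 ]
scene [393.7 196. ] 33 med [0.578 0.182 0.119] min [0.571 0.159 0.118] max [0.588 0.198 0.122]
scene [336.4 201.6] 14 med [0.509 0.047 0.119] min [0.492 0.035 0.118] max [0.525 0.052 0.121]
scene [289.3 216.2] 340 med [ 0.53  -0.111  0.15 ] min [ 0.506 -0.134  0.118] max [ 0.555 -0.093  0.184]
scene [412.  208.2] 130 med [0.661 0.156 0.133] min [0.644 0.147 0.118] max [0.671 0.175 0.143]
scene [354.9 209.2] 13 med [0.566 0.059 0.12 ] min [0.556 0.052 0.118] max [0.573 0.063 0.122]
scene [343.9 212.8] 11 med [0.562 0.026 0.12 ] min [0.552 0.024 0.118] max [0.568 0.03  0.122]
scene [372.  221.1] 565 med [0.639 0.048 0.129] min [ 0.607 -0.003  0.118] max [0.678 0.108 0.143]
scene [320.8 240.9] 150 med [ 0.632 -0.098  0.133] min [ 0.615 -0.109  0.118] max [ 0.642 -0.082  0.141]
```

View pics/ta.png

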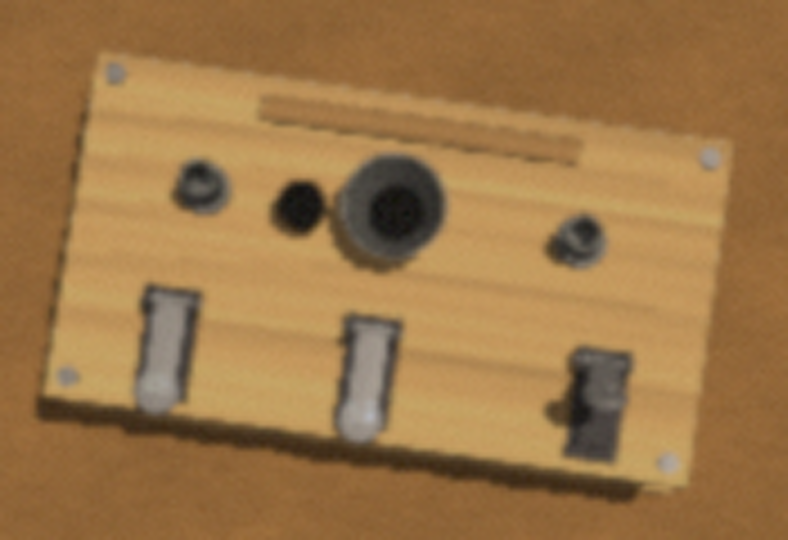

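View pics/sb.png

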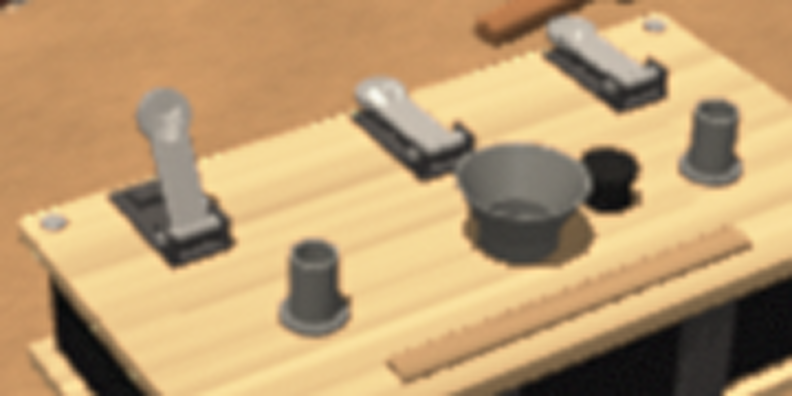

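The crops confirm it: the right lever stands steep, at roughly 1.1 rad, with its upper face turned to the funnel side. The clouds give a lid height of 0.0995 m, a lid size of 0.4415 x 0.2417 m and a mould yaw of about -6.6°, and all three fit the text.

```bash
cat >> h.py <<'E'
yaw=np.radians(-6.64);X=np.array([np.cos(yaw),np.sin(yaw),0]);Y=np.array([-X[1],X[0],0]);O=np.array([.6043,.0353,0])
def go(m):  # mould-frame target -> tool shift in units, plus state
    o=ctrl.get_obs();R=cv2.Rodrigues(np.array(o['tool_rot'],float))[0];p=np.array(o['tool_pos'])
    M=np.array([X,Y,[0,0,1]])
    print('t',o['t'],'mould pos',(M@(p-O)).round(4),'shift units',(R.T@(M.T@np.array(m)+O-p)/.02).round(2),'F',np.round(o['contact_force'],1))
    print('tool x,y,z in mould\n',(M@R).round(3));return R
E
python3 - <<'E'
from h import *
c=np.load('cl.npz');M=np.array([X,Y,[0,0,1]])
for n in 'WV':
    P=(c[n]-O)@M.T
    k=P[(P[...,2]>.135)&(P[...,2]<.2)&(P[...,0]<-.03)&(abs(P[...,1])<.22)&(P[...,0]>-.12)]
    for lo in np.arange(.135,.19,.01):
        s=k[(k[:,2]>=lo)&(k[:,2]<lo+.01)]
        if len(s):print(n,round(lo,3),len(s),np.median(s,0).round(4),s.min(0).round(4),s.max(0).round(4))
    for a,b in((-.02,.06),(-.16,-.1)):
        f=P[(P[...,2]>.132)&(P[...,2]<.15)&(P[...,0]<.08)&(P[...,0]>-.01)&(P[...,1]>a-.05*(a>-.05))&(P[...,1]<b)]
        print('opening',f.min(0).round(4),f.max(0).round(4))
go([-.03,-.15,.23])
E
```

```text
W 0.135 9 [-0.0564 -0.151   0.1419] [-0.0588 -0.16    0.1354] [-0.0544 -0.1421  0.1448]
W 0.145 10 [-0.0619 -0.1483  0.1516] [-0.0653 -0.16    0.1466] [-0.0586 -0.1421  0.1543]
W 0.155 9 [-0.0664 -0.1539  0.1602] [-0.0679 -0.1628  0.1557] [-0.0617 -0.1422  0.1647]
W 0.165 17 [-0.071  -0.1511  0.1703] [-0.0768 -0.1657  0.1663] [-0.0688 -0.1392  0.174 ]
W 0.175 24 [-0.0781 -0.1525  0.1787] [-0.0824 -0.1649  0.1759] [-0.0738 -0.1391  0.1848]
opening [-0.0008 -0.0341  0.1323] [0.0686 0.0357 0.1469]
opening [ 0.022  -0.1366  0.1326] [ 0.0463 -0.1147  0.1448]
V 0.135 49 [-0.0523 -0.1521  0.1399] [-0.0595 -0.1642  0.135 ] [-0.0457 -0.1426  0.1448]
V 0.145 42 [-0.0572 -0.1546  0.1502] [-0.0625 -0.1637  0.1451] [-0.0519 -0.1414  0.1548]
V 0.155 44 [-0.0621 -0.153   0.1598] [-0.0671 -0.1652  0.1553] [-0.058  -0.141   0.1649]
V 0.165 62 [-0.0673 -0.154   0.1695] [-0.0731 -0.1674  0.1651] [-0.061  -0.1382  0.1745]
V 0.175 41 [-0.0718 -0.1534  0.1789] [-0.0804 -0.1671  0.1752] [-0.0674 -0.1405  0.1836]
opening [ 0.0031 -0.0348  0.132 ] [0.0741 0.0355 0.1429]
opening [ 0.026  -0.1403  0.1321] [ 0.0518 -0.1145  0.1414]
t 0.1 mould pos [-0.3998  0.4878  0.2302] shift units [-27.58 -24.46   0.05] F [-0.5 -1.2 -0.2]
tool x,y,z in mould
 [[-0.949  0.315 -0.001]
 [ 0.315  0.949 -0.002]
 [ 0.    -0.002 -1.   ]]
```

>>> jog_arm([
  [0, 0, 0, 0, 0, -0.14, -1],
  [0, 0, 0, 0, 0, -0.14, -1],
  [0, 0, 0, 0, 0, -0.13, -1],
  [-0.58, -1, 0, 0, 0, 0, -1],
  [-0.58, -1, 0, 0, 0, 0, -1],
  [-0.58, -1, 0, 0, 0, 0, -1],
  [-0.58, -1, 0, 0, 0, 0, -1],
  [-0.58, -1, 0, 0, 0, 0, -1],
])

```text
t: 0.9
tool_pos: [0.3101, 0.4595, 0.2306]
tool_rot: [-0.178, -3.136, 0.001]
contact_force: [-0.1, -0.1, -0.5]
opening: 0.0003
grip_force: 0.0
```

>>> jog_arm([
  [-0.58, -1, 0, 0, 0, 0, -1],
  [-0.58, -1, 0, 0, 0, 0, -1],
  [-0.58, -1, 0, 0, 0, 0, -1],
  [-0.58, -1, 0, 0, 0, 0, -1],
  [-0.58, -1, 0, 0, 0, 0, -1],
  [-0.58, -1, 0, 0, 0, 0, -1],
  [-0.58, -1, 0, 0, 0, 0, -1],
  [-0.58, -1, 0, 0, 0, 0, -1],
])

```text
t: 1.7
tool_pos: [0.3841, 0.2901, 0.2307]
tool_rot: [-0.178, -3.136, 0.001]
contact_force: [0.6, -0.3, -0.8]
opening: -0.0001
grip_force: 0.0
```

>>> jog_arm([
  [-0.58, -1, 0, 0, 0, 0, -1],
  [-0.58, -1, 0, 0, 0, 0, -1],
  [-0.58, -1, 0, 0, 0, 0, -1],
  [-0.58, -1, 0, 0, 0, 0, -1],
  [-0.58, -1, 0, 0, 0, 0, -1],
  [-0.58, -1, 0, 0, 0, 0, -1],
  [-0.58, -1, 0, 0, 0, 0, -1],
  [-0.58, -1, 0, 0, 0, 0, -1],
])

```text
t: 2.5
tool_pos: [0.4581, 0.1207, 0.2308]
tool_rot: [-0.179, -3.136, 0.0]
contact_force: [1.0, 0.3, 0.7]
opening: -0.0001
grip_force: 0.0
```

```bash
python3 -c "
from h import *
go([-.03,-.152,.23])"
```

```text
t 2.5 mould pos [-0.1551  0.0679  0.2308] shift units [ -6.23 -11.01   0.03] F [1.  0.3 0.7]
tool x,y,z in mould
 [[-1.    -0.002 -0.001]
 [-0.002  1.    -0.   ]
 [ 0.001 -0.    -1.   ]]
```

>>> jog_arm([
  [-0.58, -1, 0, 0, 0, 0, -1],
  [-0.58, -1, 0, 0, 0, 0, -1],
  [-0.58, -1, 0, 0, 0, 0, -1],
  [-0.58, -1, 0, 0, 0, 0, -1],
  [-0.58, -1, 0, 0, 0, 0, -1],
  [-0.58, -1, 0, 0, 0, 0, -1],
  [-0.58, -1, 0, 0, 0, 0, -1],
  [-0.58, -1, 0, 0, 0, 0, -1],
])

```text
t: 3.3
tool_pos: [0.5322, -0.0487, 0.2307]
tool_rot: [-0.179, -3.136, -0.0]
contact_force: [-0.2, -0.4, -0.4]
opening: -0.0001
grip_force: 0.0
```

>>> jog_arm([
  [-0.58, -1, 0, 0, 0, 0, -1],
  [-0.58, -1, 0, 0, 0, 0, -1],
  [-0.4, -0.7, 0, 0, 0, 0, -1],
  [0, 0, 0, 0, 0, 0, -1],
  [0, 0, 0, 0, 0, 0, -1],
])

```text
t: 3.8
tool_pos: [0.5568, -0.1048, 0.2309]
tool_rot: [-0.179, -3.135, -0.001]
contact_force: [-0.1, 0.6, -0.5]
opening: 0.0001
grip_force: 0.0
```

```bash
python3 -c "
from h import *
go([-.03,-.152,.172])
p,d=ctrl.get_image('scene');cv2.imwrite('pics/s2.png',cv2.resize(p[120:270,220:430],None,fx=3.5,fy=3.5)[:,:,::-1])"
```

```text
t 3.8 mould pos [-0.031  -0.1447  0.2309] shift units [-0.05 -0.37  2.94] F [-0.1  0.6 -0.5]
tool x,y,z in mould
 [[-1.    -0.002 -0.001]
 [-0.002  1.     0.001]
 [ 0.001  0.001 -1.   ]]
```

View pics/s2.png

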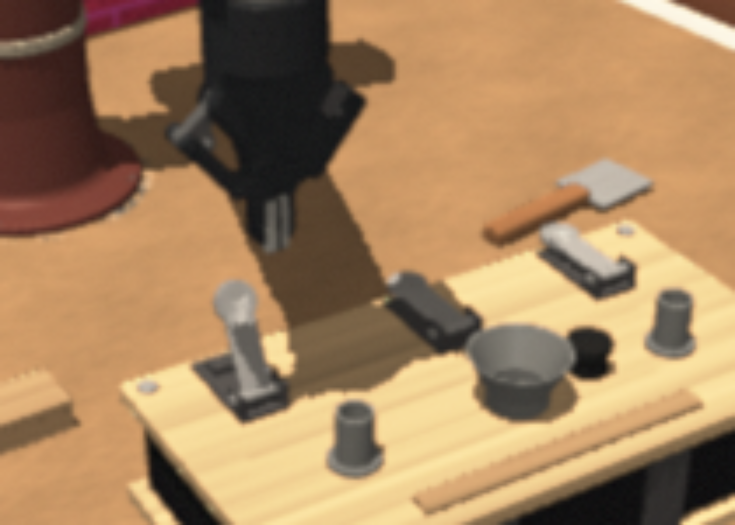

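The closed fingertips, at (275,245) in the crop, hang high above and just behind the open lever at (240,320), and their way down is clear. Next I lower them on the lever's far side and sweep along the arc.

>>> jog_arm([
  [0, -0.37, 0.9, 0, 0, 0, -1],
  [0, 0, 0.9, 0, 0, 0, -1],
  [0, 0, 0.9, 0, 0, 0, -1],
  [0.4, 0, 0.25, 0, 0, 0, -1],
  [0.4, 0, 0.1, 0, 0, 0, -1],
  [0.4, 0, 0, 0, 0, 0, -1],
  [0.33, 0, 0, 0, 0, 0, -1],
  [0, 0, 0, 0, 0, 0, -1],
])

```text
t: 4.65
tool_pos: [0.5256, -0.109, 0.1716]
tool_rot: [0.179, 3.134, -0.001]
contact_force: [0.7, 0.9, -0.4]
opening: -0.0002
grip_force: 0.0
```

>>> jog_arm([
  [0.33, 0, 0.22, 0, 0, 0, -1],
  [0.33, 0, 0.23, 0, 0, 0, -1],
  [0.26, 0, 0.29, 0, 0, 0, -1],
  [0.26, 0, 0.29, 0, 0, 0, -1],
  [0.18, 0, 0.34, 0, 0, 0, -1],
  [0.18, 0, 0.35, 0, 0, 0, -1],
  [0.1, 0, 0.3, 0, 0, 0, -1],
  [0, 0, 0, 0, 0, 0, -1],
])

```text
t: 5.45
tool_pos: [0.4921, -0.1048, 0.1283]
tool_rot: [-0.179, -3.134, -0.001]
contact_force: [-0.0, 0.9, -0.2]
opening: -0.0001
grip_force: 0.0
```

```bash
python3 -c "
from h import *
go([-.102,-.152,.117])
p,d=ctrl.get_image('scene');cv2.imwrite('pics/s3.png',cv2.resize(p[120:270,220:430],None,fx=3.5,fy=3.5)[:,:,::-1])"
```

```text
t 5.45 mould pos [-0.0952 -0.1522  0.1283] shift units [0.34 0.01 0.56] F [-0.   0.9 -0.2]
tool x,y,z in mould
 [[-1.    -0.002 -0.003]
 [-0.002  1.     0.001]
 [ 0.003  0.001 -1.   ]]
```

View pics/s3.png

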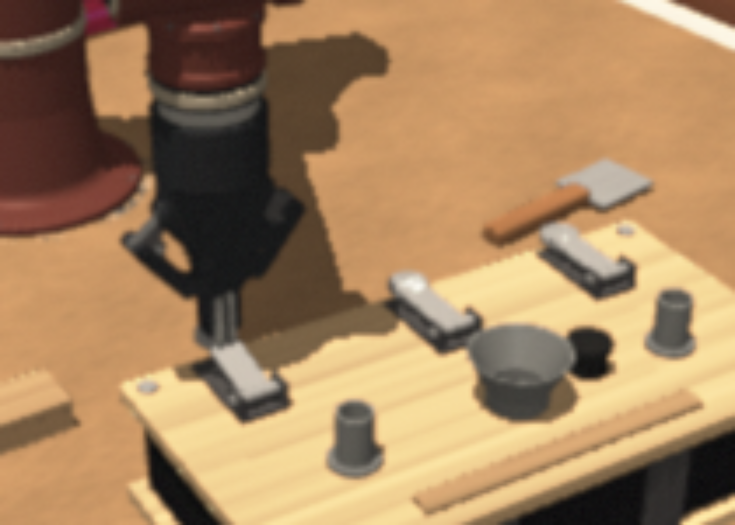

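The fingers at (220,330) have carried the lever almost down. Next I press it to the stop in small steps and watch the force.

>>> jog_arm([
  [0.15, 0, 0.25, 0, 0, 0, -1],
  [0.1, 0, 0.25, 0, 0, 0, -1],
  [0, 0, 0.06, 0, 0, 0, -1],
  [0, 0, 0.05, 0, 0, 0, -1],
  [0, 0, 0, 0, 0, 0, -1],
])

```text
t: 6.0
tool_pos: [0.4879, -0.1045, 0.1173]
tool_rot: [-0.179, -3.135, -0.0]
contact_force: [-0.4, 0.3, 0.4]
opening: -0.0002
grip_force: 0.0
```

>>> jog_arm([
  [0, 0, 0.05, 0, 0, 0, -1],
  [0, 0, 0.05, 0, 0, 0, -1],
  [0, 0, 0, 0, 0, 0, -1],
])

```text
t: 6.3
tool_pos: [0.4881, -0.1046, 0.1168]
tool_rot: [-0.178, -3.135, -0.0]
contact_force: [-4.4, 2.0, 7.5]
opening: 0.0001
grip_force: 3.7
```

>>> jog_arm([
  [0, 0, 0.08, 0, 0, 0, -1],
  [0, 0, 0, 0, 0, 0, -1],
  [0, 0, 0, 0, 0, 0, -1],
])

```text
t: 6.6
tool_pos: [0.4882, -0.1046, 0.1166]
tool_rot: [-0.178, -3.135, -0.0]
contact_force: [-8.6, 1.2, 14.9]
opening: 0.0001
grip_force: 7.3
```

The lever sits on its stop: 15 N gives no more travel and the height is right (0.117 m). I lift straight up and check.

>>> jog_arm([
  [0, 0, -0.3, 0, 0, 0, -1],
  [0, 0, -0.7, 0, 0, 0, -1],
  [0, 0, -1, 0, 0, 0, -1],
  [0, 0, -1, 0, 0, 0, -1],
  [0, 0, -1, 0, 0, 0, -1],
  [0, 0, -1, 0, 0, 0, -1],
  [0, 0, -0.8, 0, 0, 0, -1],
  [0, 0, 0, 0, 0, 0, -1],
])

```text
t: 7.4
tool_pos: [0.4897, -0.1052, 0.2335]
tool_rot: [0.178, 3.131, -0.003]
contact_force: [-0.5, -0.4, 0.9]
opening: 0.0003
grip_force: 0.0
```

```bash
python3 -c "
from h import *
go([.035,.0005,.23])
p,d=ctrl.get_image('scene');cv2.imwrite('pics/s4.png',cv2.resize(p[120:270,220:430],None,fx=3.5,fy=3.5)[:,:,::-1])"
```

```text
t 7.4 mould pos [-0.0976 -0.1528  0.2335] shift units [-6.64  7.65  0.2 ] F [-0.5 -0.4  0.9]
tool x,y,z in mould
 [[-1.    -0.002  0.005]
 [-0.002  1.    -0.001]
 [-0.005 -0.001 -1.   ]]
```

View pics/s4.png

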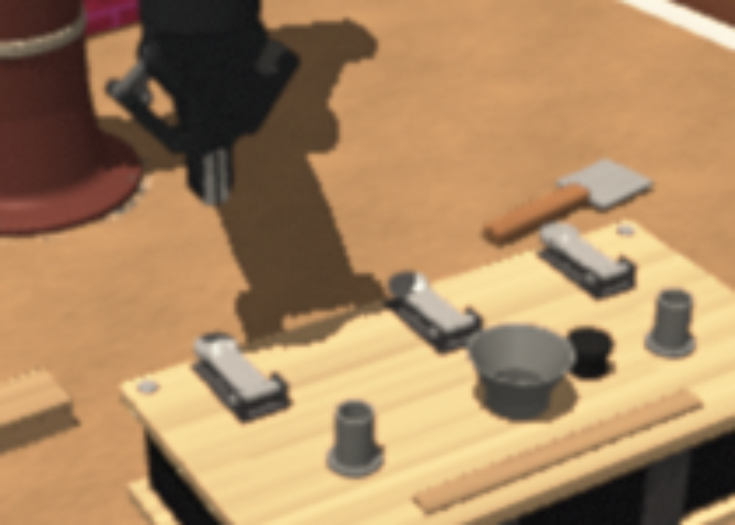

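The latch at (240,375) now lies flat like the other two, and nothing else has moved. Next is the funnel at (520,350).

>>> jog_arm([
  [-0.83, 0.95, 0, 0, 0, 0, -1],
  [-0.83, 0.95, 0, 0, 0, 0, -1],
  [-0.83, 0.95, 0, 0, 0, 0, -1],
  [-0.83, 0.95, 0, 0, 0, 0, -1],
  [-0.83, 0.95, 0, 0, 0, 0, -1],
  [-0.83, 0.95, 0, 0, 0, 0, -1],
  [-0.83, 0.95, 0, 0, 0, 0, -1],
  [-0.83, 0.95, 0, 0, 0, 0, -1],
])

```text
t: 8.25
tool_pos: [0.6373, 0.0321, 0.2279]
tool_rot: [-0.178, -3.133, 0.0]
contact_force: [-0.8, -0.3, 0.6]
opening: 0.0
grip_force: 0.0
```

>>> jog_arm([
  [0, 0, 0, 0, 0, 0, -1],
  [0, 0, 0.8, 0, 0, 0, -1],
  [0, 0, 0.8, 0, 0, 0, -1],
  [0, 0, 0.6, 0, 0, 0, -1],
  [0, 0, 0.5, 0, 0, 0, -1],
  [0, 0, 0, 0, 0, 0, -1],
])

```text
t: 8.85
tool_pos: [0.6358, 0.031, 0.1731]
tool_rot: [-0.179, -3.132, 0.0]
contact_force: [-0.7, -0.4, 0.2]
opening: -0.0004
grip_force: 0.0
```

```bash
python3 -c "
from h import *
go([.035,.0005,.172])
p,d=ctrl.get_image('scene');cv2.imwrite('pics/s5.png',cv2.resize(p[120:270,220:430],None,fx=3.5,fy=3.5)[:,:,::-1])"
```

```text
t 8.85 mould pos [ 0.0317 -0.0007  0.1731] shift units [-0.16  0.06  0.05] F [-0.7 -0.4  0.2]
tool x,y,z in mould
 [[-1.    -0.001 -0.005]
 [-0.001  1.    -0.   ]
 [ 0.005 -0.    -1.   ]]
```

View pics/s5.png

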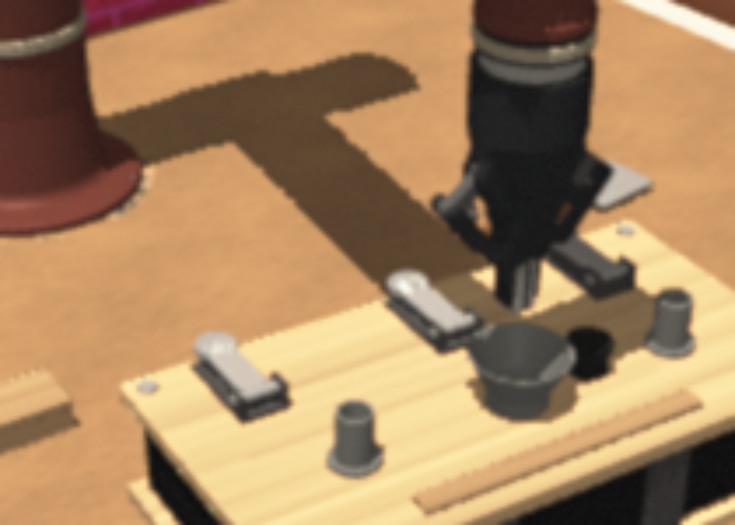

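The fingertips at (518,300) hang over the funnel mouth at (522,345), about 33 mm above the rim. I trim by 3 mm and hold still for more than two seconds.

>>> jog_arm([
  [-0.15, 0.05, 0, 0, 0, 0, -1],
  [0, 0, 0, 0, 0, 0, -1],
  [0, 0, 0, 0, 0, 0, -1],
  [0, 0, 0, 0, 0, 0, -1],
  [0, 0, 0, 0, 0, 0, -1],
  [0, 0, 0, 0, 0, 0, -1],
  [0, 0, 0, 0, 0, 0, -1],
  [0, 0, 0, 0, 0, 0, -1],
])

```text
t: 9.7
tool_pos: [0.6405, 0.0319, 0.1761]
tool_rot: [-0.179, -3.136, -0.0]
contact_force: [-0.5, -0.0, -0.2]
opening: -0.0001
grip_force: 0.0
```

>>> jog_arm([
  [0, 0, 0, 0, 0, 0, -1],
  [0, 0, 0, 0, 0, 0, -1],
  [0, 0, 0, 0, 0, 0, -1],
  [0, 0, 0, 0, 0, 0, -1],
  [0, 0, 0, 0, 0, 0, -1],
  [0, 0, 0, 0, 0, 0, -1],
  [0, 0, 0, 0, 0, 0, -1],
  [0, 0, 0, 0, 0, 0, -1],
])

```text
t: 10.5
tool_pos: [0.6405, 0.0319, 0.1761]
tool_rot: [-0.179, -3.136, 0.0]
contact_force: [1.2, -0.5, 0.7]
opening: 0.0002
grip_force: 0.0
```

>>> jog_arm([
  [0, 0, 0, 0, 0, 0, -1],
  [0, 0, 0, 0, 0, 0, -1],
  [0, 0, 0, 0, 0, 0, -1],
  [0, 0, 0, 0, 0, 0, -1],
  [0, 0, 0, 0, 0, 0, -1],
  [0, 0, 0, 0, 0, 0, -1],
  [0, 0, 0, 0, 0, 0, -1],
  [0, 0, 0, 0, 0, 0, -1],
])

```text
t: 11.3
tool_pos: [0.6406, 0.0319, 0.1761]
tool_rot: [-0.179, -3.136, -0.0]
contact_force: [-0.1, 0.3, -0.7]
opening: -0.0
grip_force: 0.0
```

>>> jog_arm([
  [0, 0, 0, 0, 0, 0, -1],
  [0, 0, 0, 0, 0, 0, -1],
  [0, 0, 0, 0, 0, 0, -1],
  [0, 0, 0, 0, 0, 0, -1],
  [0, 0, 0, 0, 0, 0, -1],
  [0, 0, 0, 0, 0, 0, -1],
  [0, 0, 0, 0, 0, 0, -1],
  [0, 0, 0, 0, 0, 0, -1],
])

```text
t: 12.1
tool_pos: [0.6406, 0.0319, 0.1761]
tool_rot: [0.179, 3.136, -0.0]
contact_force: [0.1, -0.5, 0.0]
opening: 0.0002
grip_force: 0.0
```

```bash
python3 -c "
from h import *
go([.035,.0005,.172]);print(ctrl.finish_job())"
```

```text
t 12.1 mould pos [0.0364 0.0008 0.1761] shift units [ 0.07 -0.02  0.21] F [ 0.1 -0.5  0. ]
tool x,y,z in mould
 [[-1.    -0.002  0.   ]
 [-0.002  1.    -0.   ]
 [-0.    -0.    -1.   ]]
the job is handed in; nothing more can be done
None
```

I pressed the open latch flat onto its stop, then held the closed fingertips still for over 2 s about 36 mm above the middle of the filling funnel, touching nothing, and handed the job in there at 12.1 s.

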